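# Pass a rung carrier over the spring-up gate of a boring station

### The arm

A 7-joint arm with a two-finger parallel gripper is mounted at the origin on the work surface. World frame = base frame: x ahead of the robot, y to its left, z up, the work surface at z = 0. Lengths are in mm, angles in rad, forces in N, time in s.
With the tool pointing down it reaches from about 425 to 825 mm from the base axis. Payload 3.6 kg.
Tool frame: the origin (TCP) lies between the finger pads; the fingertips stand 17 mm ahead of it and the grasp point (between the pads) lies 2 mm behind it; z points along the fingers, y is the direction in which the jaws open and shut (so a half turn about z gives the same grasp; the last joint's range is limited). The gripper opens to 93 mm and grips with 3 to 60 N. Pads are 15 mm wide; open, the fingers measure 128 mm over their backs; the gripper's body (75 mm by 188 mm) begins 65 mm behind the grasp point.
Start: joints at [-1.23, 0.615, -0.013, 1.423, 0.008, 1.103, -0.04], TCP at [233.682, 606.511, 235.64] pointing down, gripper open.
Joint ranges: [-3.12, 3.12], [-0.3, 2.06], [-1.34, 1.32], [0.26, 2.42], [-1.36, 4.5], [0.01, 1.98], [-2.84, 2.84]. Speed limits (rad/s): [2.79, 2.79, 3.14, 3.14, 3.14, 3.14, 3.14].

### API

Orientations are given as a rotation vector (axis times angle).
In Python, from workcell import telemetry, viewer, job, models gives the robot as it stands.
- The arm moves only by the tool move_arm, never from a script. Its argument "deltas" is a list of rows, each a list of 5 numbers: the closure in counts, from 0 (fully open) to 255 (shut), then the shift along the tool's x, y, z in cm, then the turn about the tool's z in rad. A call has 1 to 12 rows; each row is the pose to reach, as a shift and turn from the pose commanded when the call began, along the tool's axes at that moment; what a row does not reach only later rows make up. A row lasts 1/8 s, in which the tool goes at most 62.5 mm and 10.7 degrees, less where a joint would pass 70% of its speed; a pose out of reach is approached as far as the arm can. A call with a gripper value outside its range is refused whole. The fingers move at their own pace and stop on an object; "squeeze" is the grip in N (left out, the last holds). Time passes only in rows, so rows that repeat a pose let the fingers close. It gives the time, the measured TCP pose, the force and the opening at its end, in the units of the state.
- telemetry.read_state(): the state, without advancing time (a new reading comes with each control period).
- viewer.camera(name): name is "side" or "top" or "wrist"; returns the picture (384x512x3 uint8, red, green, blue); there is no depth.
- viewer.camera_params(name): a dict with "intrinsics" (3x3 intrinsics, pixels), "world_to_cam" (4x4, takes a point from world to camera coordinates); the wrist camera has in their place "mount" (4x4, takes a point from camera to tool coordinates, whose origin is the TCP and whose axes are the flange's). Camera axes: x right, y up, looking along -z (the intrinsics and any distortion apply to the point x, -y, -z); pixel columns grow to the right and rows downward; lengths in mm; the calibration is good to about 2 mm. A picture is of the moment at which its call begins: read the wrist's pose just before it. camera_params takes no time and is no camera call.
- job.sign_off(): hands the job in, once; it reports no verdict.
Trained networks look in the newest picture that a camera, given by its name, has taken for a name from the list of things; names that differ only in an ending like _2 or _b are one class to them, and where a whole thing is asked for, a point or a joint stands for the part that bears it (a point fixed in the world has none). Each returns a list of dicts, best first, with "conf" (0 to 1); they miss things now and then, are a little off and sometimes report something else, mostly with a low value. They report only what shows in the picture. A call takes as long as a camera call. They do not tell look-alikes from the thing itself.
- models.boxes_of(label, camera): "rect" ([left, top, width, height] as shares, 0 to 1, of the picture: columns of its width, rows of its height, round what is visible of it).
- models.cut_out(label, camera): "region" (384x512 bool, what is visible of it) and "rect" ([left, top, width, height] as shares, 0 to 1, of the picture: columns of its width, rows of its height, round what is visible of it).
The state is a dict: "time_s": time; "joints": joint angles; "qvel": joint speeds; "effort": joint torques, N m; "tcp_pos": TCP position; "ee_rot": TCP orientation; "wrist_force": force on the tool from outside, world axes, zero at the start; "ft_torque": the same for the moment, N m; "opening": finger opening in mm.
Only numpy, scipy, OpenCV 4.12 (cv2) and the standard library are available. Lean on these libraries where they do the work, as an engineer would, in place of code of your own. Each camera call takes 0.05 s, during which the arm holds its last target. There are 200 camera calls.

### The job

Load the boring station: with one fingertip press the yellow bar down and hold it, so that the red spring gate stays sunk below the lane, and meanwhile push the loaded carrier along the lane with the other finger, over the gate and fully home against the end stop, without the carrier running against or rubbing on the gate. Then let the bar up so that the gate springs up fully behind the carrier. Only push and press: do not lift the carrier, and leave the other things on the bench where they are.

Things in the scene. Friction and masses are not known exactly. Their poses are not given: they have to be found in the camera images.
- lane: boring station fixed to the bench (moved and turned between runs): dark ply base, grey feed lane, green three-spindle boring unit. Origin at bench height (z = 0), on the lane's centre line, in the gate's plane; y = feed direction, x = across the lane away from the robot, z up. In this frame (mm): lane floor at z = 45, from y = -235 to 122; rails at x = -42..-32 and 32..42, tops at z = 61
- lane_stop (a point): middle of the end stop's face at the lane's floor (lane frame: y = 122, z = 45 mm); the stop rises to z = 85. The boring unit stands beyond the far rail at y = 12..122, from x = 48 outwards, up to 133 high; its feed lever reaches y = 175
- lane_shaft (a point): the gate's hinge axis, parallel to the lane on the robot side (lane frame: x = -115, z = 24 mm; point at y = 0); its bearings are no higher than z = 35. Lane floor and rails are interrupted at y = -8..8 for the gate
- gate (a joint): the spring gate's hinge, rad: 0 = fully up (sprung, shut), 0.25 = bar pressed down to its stop, red leaf 8 mm below the lane floor. From about 0.2 on the leaf is clear below the floor. About 6 N on the middle of the bar starts it, about 8 N holds it fully down; it springs back up when released
- gate_leaf (a point): middle of the top edge of the red gate leaf: 8 mm thick along the lane (y = -4..4 of the lane's frame), 56 mm wide across it; when up, its top slopes from about 14 to 28 mm above the lane floor and bars the carrier
- gate_bar (a point): middle of the top of the yellow press bar fixed to the gate, beside the lane on the robot side: 250 mm along the lane (lane frame y = -225..25), 36 wide. Fully down it is level, top at z = 48, x = -80..-44; released its middle is 13 mm higher and it leans 0.25 rad to the robot. A fingertip can slide along it. Two fingers 70 mm apart straddle the rail: one on the bar, one in the lane
- carrier: loaded carrier standing in the lane before the gate: pale wooden V-block tray 110 mm long (its y, along the lane), 60 wide (its x), end blocks 30 high, with three brown rungs of 22 mm under a steel strap, 47 high over all, about 0.35 kg. Origin under its centre; z up; its y points in the feed direction. Loose, with 2 mm play at each rail
- carrier_front (a point): middle of the lower edge of the carrier's front face (feed side); fully home it touches the end stop at y = 122 of the lane's frame
- carrier_rear (a point): middle of the lower edge of the carrier's rear face, the flat 60 x 30 mm end to push; fully home it lies at y = 12 of the lane's frame, 8 mm past the gate leaf
- spare_carrier: empty carrier of pale plywood, same 110 x 60 mm tray without rungs or strap, 30 high, lying on the bench to the right; origin under its centre (leave alone)
- tape: yellow tape measure, 70 x 34 x 66 mm high, standing on the station's base plate beyond the lane; origin under its centre (leave alone)
- chisel: orange-handled chisel lying on the bench, 275 mm long, 28 high; origin under the ferrule (leave alone)
- glue: white glue bottle, 58 mm across, 170 high, standing on the bench to the left; origin under its centre (leave alone)
- square: try square lying on the bench, stock 115 mm, blade 170 mm, 20 high; origin under the middle of its stock (leave alone)
- caulk_gun: caulking gun with an orange cartridge lying on the bench, about 460 mm long, 50 high; origin under the cartridge (leave alone)
- mallet: wooden mallet lying on the bench, 310 mm long, head 55 high; origin under its handle (leave alone)
Mind the look-alikes: they are no part of the job. What is shaped like the carrier but green or pink is not meant.

How it is judged:
By the outcome, as a careful person would: the job done as asked, in the order asked, and still so for the second after the job is handed in, with the robot touching nothing.
It also fails if it takes over 38 s, if anything falls off the work surface, if the arm or the gripper's body presses on something with over 40 N, if the wrist force passes 120 N, or if a joint passes its speed limit or range.

## Working session

There is one attempt and no reset: what is moved stays moved. The work goes in short steps, Python scripts to look and compute and a tool call to move; the robot and the scene stay as the last step left them, time stands still between calls to the robot, and variables do not carry over. Pictures are saved under pics/ and viewed, about 8 in all and at most 12, crops included, and the job is handed in when it is done.

Besides the shell and the picture viewer there is one more tool, called in YAML: its name, and indented under it one key for each argument. move_arm: Moves the arm, as the interface text tells. Its arguments: {"type":"object","properties":{"deltas":{"type":"array","items":{"type":"array","items":{"type":"number"}}},"squeeze":{"type":"number"}},"required":["deltas"]}

```bash
mkdir -p pics; python3 - <<'E'
from workcell import telemetry, viewer, models
import cv2, numpy as np
for c in ["top","side"]:
    im=viewer.camera(c); cv2.imwrite(f"pics/{c}0.png",im[:,:,::-1])
    p=viewer.camera_params(c); print(c,np.round(p["intrinsics"],1).tolist(),np.round(p["world_to_cam"],4).tolist(),p.keys())
    for l in ["carrier","lane","gate_bar","gate_leaf"]:
        print(l,[(round(d["conf"],2),[round(d["rect"][0]*512),round(d["rect"][1]*384),round(d["rect"][2]*512),round(d["rect"][3]*384)]) for d in models.boxes_of(l,c)])
s=telemetry.read_state(); print(s)
a=np.hstack([cv2.imread("pics/top0.png"),cv2.imread("pics/side0.png")])
cv2.imwrite("pics/top1.png",cv2.resize(cv2.imread("pics/top0.png"),(800,600)))
E
```

```text
top [[423.5, 0.0, 253.5], [0.0, 423.5, 184.6], [0.0, 0.0, 1.0]] [[0.0041, -1.0, -0.0051, -5.9019], [0.9975, 0.0037, 0.07, -504.4881], [-0.07, -0.0054, 0.9975, -1481.3343], [0.0, 0.0, 0.0, 1.0]] dict_keys(['intrinsics', 'world_to_cam'])
carrier [(0.95, [248, 171, 30, 16]), (0.95, [151, 250, 34, 39]), (0.9, [368, 247, 27, 33]), (0.65, [271, 101, 37, 29]), (0.56, [323, 234, 22, 35])]
lane [(0.62, [187, 77, 123, 149]), (0.23, [228, 173, 72, 46])]
gate_bar [(0.89, [234, 173, 66, 44]), (0.49, [131, 217, 26, 13])]
gate_leaf [(0.88, [227, 174, 73, 42])]
side [[409.1, 0.0, 261.7], [0.0, 409.1, 192.4], [0.0, 0.0, 1.0]] [[0.9953, -0.0935, 0.0233, -475.4026], [0.0337, 0.5643, 0.8249, -81.0219], [-0.0903, -0.8202, 0.5649, -1390.6943], [0.0, 0.0, 0.0, 1.0]] dict_keys(['intrinsics', 'world_to_cam'])
carrier [(0.97, [266, 188, 18, 28]), (0.85, [181, 256, 41, 26]), (0.71, [159, 296, 48, 37]), (0.7, [336, 215, 25, 30]), (0.68, [173, 156, 32, 24])]
lane [(0.81, [230, 149, 144, 100]), (0.74, [240, 187, 40, 51])]
gate_bar [(0.79, [241, 186, 38, 52])]
gate_leaf [(0.91, [238, 188, 42, 49]), (0.6, [229, 149, 145, 103])]
{'time_s': 0.5, 'joints': array([-1.22945338,  0.61494159, -0.01259635,  1.42346685,  0.00810748,
        1.10337984, -0.04035604]), 'qvel': array([-0.00021662, -0.00096317, -0.00042711, -0.00214726, -0.00012241,
       -0.00054973,  0.00031193]), 'effort': array([-1.84770352e-04, -4.58390772e+01,  2.08806563e-01, -1.65859973e+01,
       -6.10961462e-02,  1.39905332e-02,  4.99529335e-05]), 'tcp_pos': array([233.70538904, 606.47428771, 235.59099181]), 'ee_rot': array([-5.74410595e-01, -3.08858265e+00,  2.18650012e-04]), 'wrist_force': array([-0.26530461,  0.37490536, -0.34348895]), 'ft_torque': array([0.0186475 , 0.02155386, 0.02120038]), 'opening': 92.96711128209888}
```

View pics/top1.png

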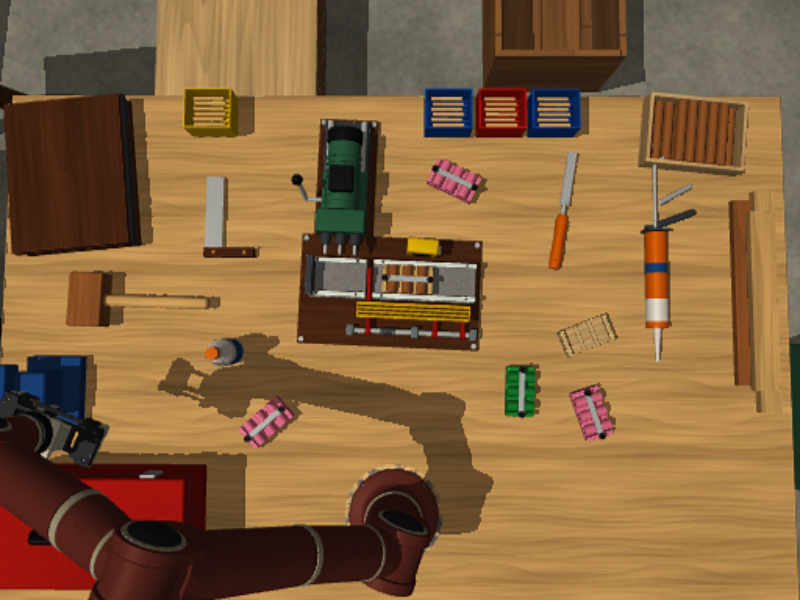

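View pics/side0.png

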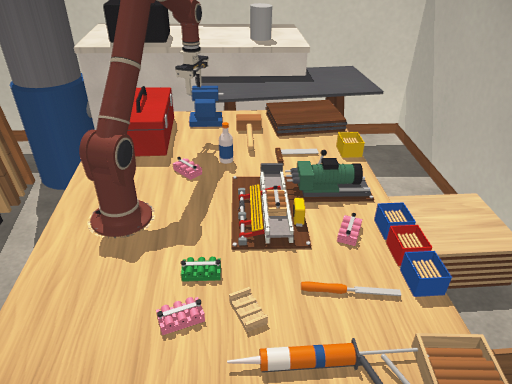

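The top view shows the station at about (390,290) in the 800-wide picture, feeding to the left. The red gate is at (368,280) and the loaded carrier with brown rungs is in the lane at (407,278).

Look-alikes:
- pink at (455,180), (267,422) and (592,412)
- green at (520,390)
- pale empty spare at (588,334)

Only the one in the lane matches the description. Next is a close crop to check it.

```bash
python3 - <<'E'
import cv2
im=cv2.imread("pics/top0.png")[140:232,184:316]
cv2.imwrite("pics/crop.png",cv2.resize(im,None,fx=6,fy=6,interpolation=cv2.INTER_CUBIC))
E
```

```text
(no output)
```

View pics/crop.png

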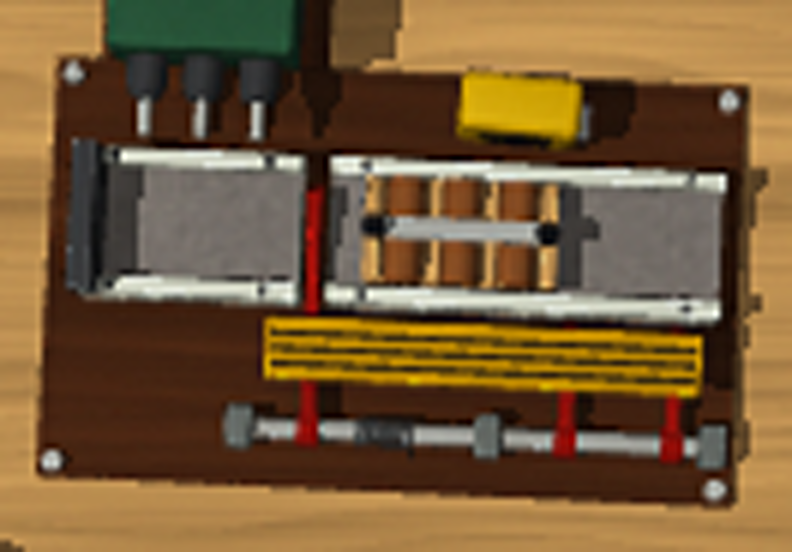

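The crop confirms it: pale end blocks, three brown rungs and a steel strap, at crop x 365–557. The rail corners and the slot are readable, so I can fit the lane pose.

```bash
cat > h.py <<'E'
import numpy as np, cv2
from scipy.optimize import least_squares
from scipy.spatial.transform import Rotation as Ro
from workcell import telemetry, viewer, models
def proj(P,K,W):
    c=(np.c_[P,np.ones(len(P))]@np.array(W).T)[:,:3]; c=c*[1,-1,-1]
    q=c@np.array(K).T; return q[:,:2]/q[:,2:]
def lane2w(L,p):
    L=np.atleast_2d(np.array(L,float)); c,s=np.cos(p[2]),np.sin(p[2])   # p: origin x,y ; yaw
    return np.c_[p[0]+c*L[:,0]-s*L[:,1],p[1]+s*L[:,0]+c*L[:,1],L[:,2]]
def wristW(st,mount):
    T=np.eye(4);T[:3,:3]=Ro.from_rotvec(st["ee_rot"]).as_matrix();T[:3,3]=st["tcp_pos"]
    return np.linalg.inv(T@np.array(mount))
def fit(L,px,K,W,p0):
    r=least_squares(lambda p:(proj(lane2w(L,p),K,W)-px).ravel(),p0,x_scale=[10,10,.05],loss="soft_l1")
    return r.x,(proj(lane2w(L,r.x),K,W)-px)
def plane(px,z,K,W):
    W=np.array(W);R=W[:3,:3];C=-R.T@W[:3,3]
    d=(np.linalg.inv(K)@np.c_[px,np.ones(len(px))].T).T*[1,-1,-1]@R
    return C+d*((z-C[2])/d[:,2])[:,None]
def w2lane(P,p):
    d=P[:,:2]-p[:2];c,s=np.cos(p[2]),np.sin(p[2]);return np.c_[c*d[:,0]+s*d[:,1],-s*d[:,0]+c*d[:,1]]
def tool(st,p,target):
    "shift in tool axes (cm) to lane-frame target (tip at target z), and turn to align tool y with lane x"
    R=Ro.from_rotvec(st["ee_rot"]).as_matrix()
    t=lane2w(target,p)[0]+[0,0,17]; d=R.T@(t-st["tcp_pos"])/10
    lx=R.T@np.array([np.cos(p[2]),np.sin(p[2]),0]); a=np.arctan2(-lx[0],lx[1])
    return np.round(d,2), np.round([a,a-np.sign(a)*np.pi],3)
E
python3 - <<'E'
from h import *
c=viewer.camera_params("top");K,W=c["intrinsics"],c["world_to_cam"]
o=lambda a:np.array(a,float)/6+[184,140]-.42
L=[(42,-235,61),(32,-235,61),(-32,-235,61),(-42,-235,61),(42,8,61),(42,-8,61),(-42,8,61),(-42,-8,61)]
px=o([(727,174),(727,192),(719,300),(719,321),(305,156),(330,157),(298,303),(325,306)])
p,e=fit(L,px,K,W,[600,0,0]);print(p,np.round(e,1).tolist())
print("carrier",w2lane(plane(o([(557,186),(555,288),(369,177),(364,285)]),75,K,W),p).round(1).tolist())
st=telemetry.read_state()
print(tool(st,p,(-46,-60,260)), Ro.from_rotvec(st["ee_rot"]).as_matrix().round(2).tolist())
m=viewer.camera_params("wrist");print(m)
np.save("p.npy",p)
E
```

```text
[ 5.24375121e+02  5.66442140e+01 -3.76377574e-02] [[-0.2, 0.0], [-0.2, -0.1], [0.5, 0.4], [0.4, -0.1], [-0.3, 0.1], [0.2, 0.1], [-0.2, -0.1], [-0.1, -0.4]]
carrier [[29.6, -137.7], [-28.5, -138.8], [30.4, -30.7], [-31.2, -30.5]]
(array([-44.48, -48.02,  -4.13]), array([ 1.241, -1.901])) [[-0.93, 0.36, -0.0], [0.36, 0.93, -0.0], [0.0, -0.0, -1.0]]
{'intrinsics': array([[276.33980875,   0.        , 251.13460387],
       [  0.        , 276.33980875, 191.60104574],
       [  0.        ,   0.        ,   1.        ]]), 'mount': array([[-2.46919384e-04,  9.67335207e-01,  2.53500566e-01,
         6.77032463e+01],
       [ 9.99999062e-01,  5.80417514e-04, -1.24078281e-03,
         3.56934242e-01],
       [-1.34738906e-03,  2.53500022e-01, -9.67334442e-01,
        -1.48827484e+02],
       [ 0.00000000e+00,  0.00000000e+00,  0.00000000e+00,
         1.00000000e+00]])}
```

The lane fit is good to under 0.5 px (≤ 2 mm). The carrier stands at lane y ≈ -139..-31. Moving over the station now.

move_arm:
  deltas:
    - [0,-4,-4.4,-0.8,0.12]
    - [0,-8,-8.7,-1.5,0.24]
    - [0,-12,-13.1,-2.2,0.36]
    - [0,-16.2,-17.5,-3,0.48]
    - [0,-20.2,-21.8,-4,0.6]
    - [0,-24.3,-26.2,-4.1,0.72]
    - [0,-28.3,-30.6,-4.1,0.84]
    - [0,-32.4,-34.9,-4.1,0.96]
    - [0,-36.4,-39.3,-4.1,1.08]
    - [0,-40.5,-43.7,-4.1,1.2]
    - [0,-44.5,-48,-4.1,1.241]
    - [0,-44.5,-48,-4.1,1.241]

```text
time_s: 2.0
tcp_pos: [477.4, -7.0, 277.2]
ee_rot: [2.272, 2.165, -0.001]
wrist_force: [-0.6, 0.4, 0.7]
opening: 92.7
```

```bash
python3 - <<'E'
from h import *
p=np.load("p.npy")
st=telemetry.read_state();im=viewer.camera("wrist");print(st["tcp_pos"],st["ee_rot"],st["joints"],st["time_s"])
c=viewer.camera_params("wrist");W=wristW(st,c["mount"]);K=c["intrinsics"]
im=cv2.resize(im[:,:,::-1],None,fx=1.5,fy=1.5,interpolation=cv2.INTER_CUBIC)
cv2.imwrite("pics/w1raw.png",im)
L=[(x,y,61) for x in(-42,-32,32,42) for y in(-235,-8,8,122)]
for q in proj(lane2w(L,p),K,W): cv2.circle(im,tuple(int(v) for v in (q+.5)*1.5),2,(255,0,255),-1)
cv2.imwrite("pics/w1.png",im); np.savez("w1.npz",K=K,W=W)
E
```

```text
[477.42153047  -6.96554567 277.24942432] [ 2.27194179e+00  2.16453229e+00 -7.77848622e-04] [-0.38021549  0.32430827  0.46948965  1.85228971 -0.16859269  1.00217287
  0.11066743] 2.0
```

View pics/w1.png

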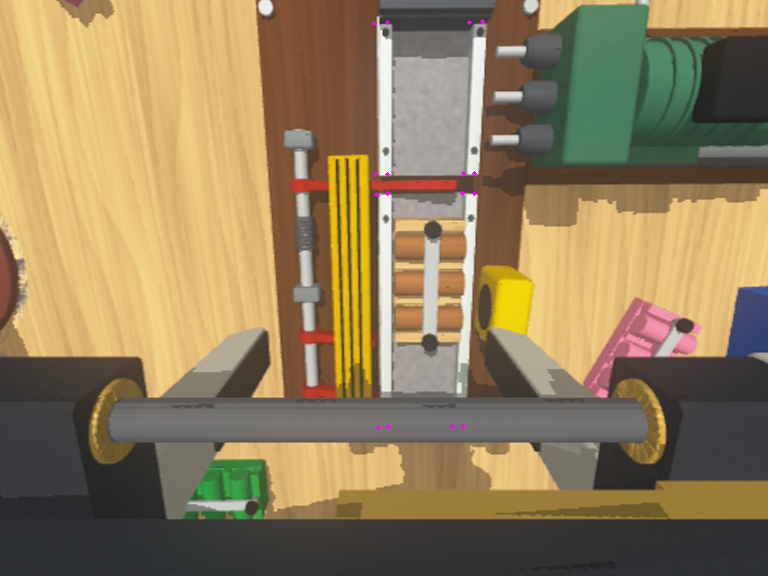

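The wrist view shows the lane at columns 378–478, the leaf at row 184, and the carrier rear at about row 343. The projected dots sit about 2 px left of the rails, so I'll shift the lane estimate by about +2 mm in x. Next I compute the approach behind the carrier.

```bash
python3 - <<'E'
from h import *
d=np.load("w1.npz");K,W=d["K"],d["W"];p=np.load("p.npy")
im=cv2.imread("pics/w1raw.png").astype(int)
for r in (60,110,150,205): # rail bright runs
    row=im[r];b=(row.min(1)>185);x=np.flatnonzero(b[360:500])+360;print(r,x.min() if len(x) else None,x.tolist())
E
```

```text
60 379 [379, 380, 381, 382, 383, 384, 385, 386, 387, 388, 389, 390, 391, 473, 474, 475, 476, 477, 478, 479, 480, 481, 482, 483]
110 379 [379, 380, 381, 382, 383, 384, 385, 386, 387, 388, 389, 390, 470, 471, 472, 473, 474, 475, 476, 477, 478, 479, 480]
150 380 [380, 381, 389, 390, 468, 469, 470]
205 380 [380, 381, 382, 383, 384, 385, 386, 387, 388, 389, 390, 466, 467, 468, 469, 470, 471, 472, 473, 474, 475, 476]
```

```bash
python3 - <<'E'
from h import *
d=np.load("w1.npz");K,W=d["K"],d["W"];p=np.load("p.npy")
# rows 60,110,205: outer left edge 379,379,380 ; inner right edges 472.7,469.7,465.7; inner left 391.5,391,391; slot edges via rows 175,194
px=np.array([(379,60),(379,110),(379.7,205),(484,60),(481,110),(477,205)])/1.5-.5
q=w2lane(plane(px,61,K,W),p);print(q.round(1).tolist())
def f(a):
    r=w2lane(plane(px,61,K,W),[p[0]+a[0],p[1],p[2]+a[1]])[:,0]-[-42]*3-np.array([0]*6) if 0 else w2lane(plane(px,61,K,W),[p[0]+a[0],p[1],p[2]+a[1]])[:,0]-np.array([-42,-42,-42,42,42,42]); return r
a=least_squares(f,[0,0],x_scale=[1,.01]).x;print(a,f(a).round(1))
p=p+[a[0],0,a[1]/2];np.save("p2.npy",p)
st=telemetry.read_state();print(p,tool(st,p,(-40,-165,85)))
E
```

```text
[[-38.6, 96.0], [-38.9, 59.1], [-39.1, -17.2], [45.0, 95.1], [44.5, 58.2], [45.1, -18.2]]
[ 2.94406331e+00 -1.17223216e-03] [ 0.4  0.1 -0.  -0.1 -0.5  0.2]
[ 5.27319184e+02  5.66442140e+01 -3.82238735e-02] (array([-10.28,   0.87,  17.49]), array([-0.005,  3.137]))
```

move_arm:
  deltas:
    - [118,-5.2,0.4,0,0]
    - [118,-10.3,0.9,1,0]
    - [118,-10.3,0.9,6,0]
    - [118,-10.3,0.9,11,0]
    - [118,-10.3,0.9,15,0]
    - [118,-10.3,0.9,17,0]
    - [118,-10.3,0.9,17.5,0]
    - [118,-10.3,0.9,17.5,0]

```text
time_s: 3.05
tcp_pos: [481.9, -103.6, 102.0]
ee_rot: [2.261, 2.181, 0.001]
wrist_force: [-0.5, -0.0, 0.3]
opening: 49.3
```

```bash
python3 - <<'E'
from h import *
p=np.load("p2.npy")
st=telemetry.read_state();im=viewer.camera("wrist")
T=st["tcp_pos"];print(w2lane(T[None],p),T[2]-17,st["wrist_force"],st["opening"],st["time_s"])
c=viewer.camera_params("wrist");W=wristW(st,c["mount"]);K=c["intrinsics"]
im=cv2.resize(im[:,:,::-1],None,fx=1.5,fy=1.5,interpolation=cv2.INTER_CUBIC)
cv2.imwrite("pics/w2raw.png",im)
L=[(x,y,61) for x in(-42,-32,32,42) for y in(-235,-8,8,122)]+[(-30,-139,75),(30,-139,75)]
for q in proj(lane2w(L,p),K,W): cv2.circle(im,tuple(int(v) for v in (q+.5)*1.5),2,(255,0,255),-1)
cv2.imwrite("pics/w2.png",im); np.savez("w2.npz",K=K,W=W)
s=viewer.camera("side")[140:250,220:330,::-1];cv2.imwrite("pics/s2.png",cv2.resize(s,None,fx=5,fy=5,interpolation=cv2.INTER_CUBIC))
E
```

```text
[[ -39.24316186 -161.85076046]] 85.03281859148572 [-0.53771637 -0.03902212  0.29653642] 49.3452062315884 3.05
```

View pics/w2.png

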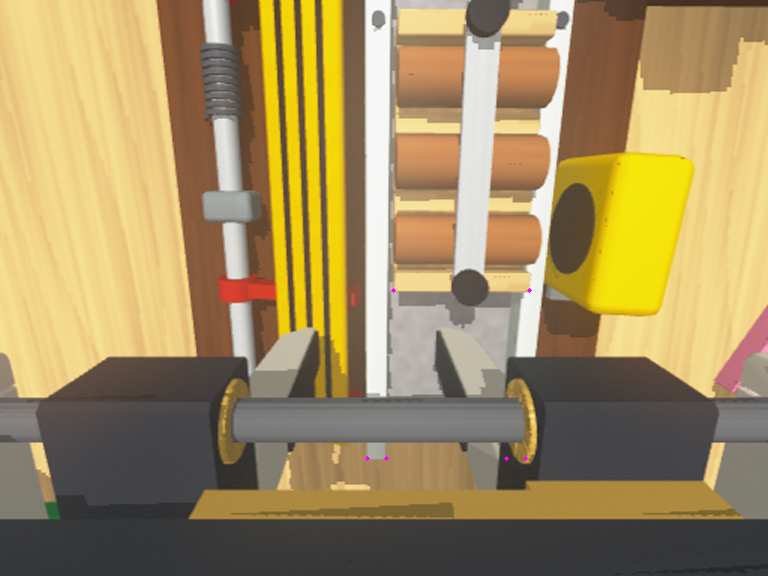

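View pics/s2.png

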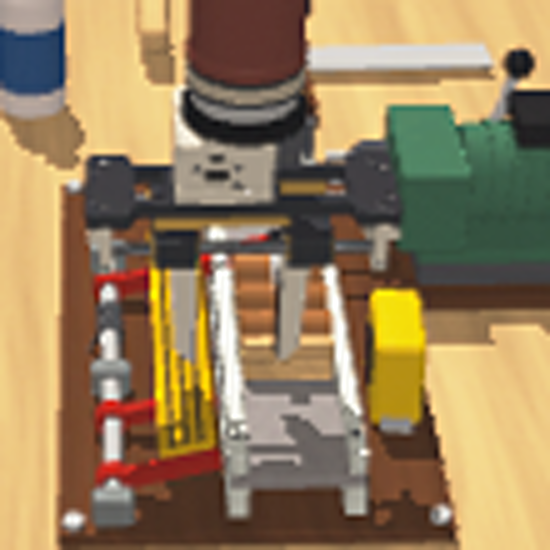

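Fingers at about (290,340) over the bar and (465,340) in the lane, behind the carrier's rear face at row 290. The magenta check dots agree with the carrier and rails. One quick clearance check of the boring unit before pressing.

```bash
python3 - <<'E'
from h import *
p=np.load("p2.npy");c=viewer.camera_params("top")
px=np.array([(200,54),(200,62),(110,52),(295,62)])/6+[184,140]
for z in (80,110,133): print(z,w2lane(plane(px,z,c["intrinsics"],c["world_to_cam"]),p).round(0).tolist())
d=np.load("w1.npz")
for z in (80,110,133): print(z,w2lane(plane(np.array([(545,100),(585,100)])/1.5,z,d["K"],d["W"]),p).round(0).tolist())
st=telemetry.read_state();print(tool(st,p,(-40,-163,50)))
E
```

```text
80 [[92.0, 67.0], [87.0, 67.0], [91.0, 118.0], [89.0, 13.0]]
110 [[87.0, 64.0], [83.0, 64.0], [86.0, 114.0], [85.0, 11.0]]
133 [[84.0, 62.0], [79.0, 61.0], [83.0, 111.0], [82.0, 9.0]]
80 [[87.0, 61.0], [118.0, 61.0]]
110 [[75.0, 57.0], [104.0, 56.0]]
133 [[67.0, 53.0], [93.0, 52.0]]
(array([-0.05, -0.12,  3.56]), array([ 1.00e-03, -3.14e+00]))
```

The green unit starts at x ≈ 80, so the gripper body (edge at about 58) clears it. Shift 4 mm toward the lane centre and press down in stages.

move_arm:
  deltas:
    - [118,0,0.4,1.0,0]
    - [118,0,0.4,2.0,0]
    - [118,0,0.4,2.8,0]
    - [118,0,0.4,3.3,0]
    - [118,0,0.4,3.3,0]

```text
time_s: 3.78
tcp_pos: [491.1, -105.1, 70.1]
ee_rot: [2.256, 2.173, 0.011]
wrist_force: [4.5, 0.6, 8.7]
opening: 49.7
```

move_arm:
  deltas:
    - [118,0,0,0.1,0]
    - [118,0,0,0.2,0]
    - [118,0,0,0.2,0]

```text
time_s: 4.15
tcp_pos: [491.8, -105.2, 68.6]
ee_rot: [2.255, 2.172, 0.012]
wrist_force: [5.0, 2.0, 8.5]
opening: 50.0
```

move_arm:
  deltas:
    - [118,0,-0.3,0.1,0]
    - [118,0,-0.4,0.2,0]
    - [118,0,-0.4,0.2,0]

```text
time_s: 4.53
tcp_pos: [489.3, -105.7, 67.1]
ee_rot: [2.253, 2.17, 0.015]
wrist_force: [7.7, 1.1, 9.7]
opening: 49.6
```

move_arm:
  deltas:
    - [118,0,0,0.1,0]
    - [118,0,0,0.2,0]
    - [118,0,0,0.2,0]

```text
time_s: 4.9
tcp_pos: [489.9, -105.8, 65.6]
ee_rot: [2.252, 2.169, 0.016]
wrist_force: [7.7, 1.8, 13.1]
opening: 49.9
```

```bash
python3 - <<'E'
from h import *
p=np.load("p2.npy")
st=telemetry.read_state();print(w2lane(st["tcp_pos"][None],p),st["tcp_pos"][2]-17,st["wrist_force"],st["ft_torque"],st["time_s"])
im=viewer.camera("wrist");cv2.imwrite("pics/w3.png",im[:,:,::-1])
s=viewer.camera("side")[160:250,230:310,::-1];t=viewer.camera("top")[140:232,184:316,::-1]
a=cv2.resize(s,None,fx=5,fy=5,interpolation=cv2.INTER_CUBIC);b=cv2.resize(t,(400,279),interpolation=cv2.INTER_CUBIC)
o=np.zeros((600,800,3),np.uint8);o[:450,:400]=a;o[:279,400:]=b;o[290:590,400:]=cv2.resize(im[:,:,::-1],(400,300));cv2.imwrite("pics/c3.png",o)
E
```

```text
[[ -31.18641436 -163.70976756]] 48.61453167576762 [ 7.65757418  1.76141941 13.05510961] [ 0.26393224 -1.36824598 -0.03897208] 4.9
```

View pics/c3.png

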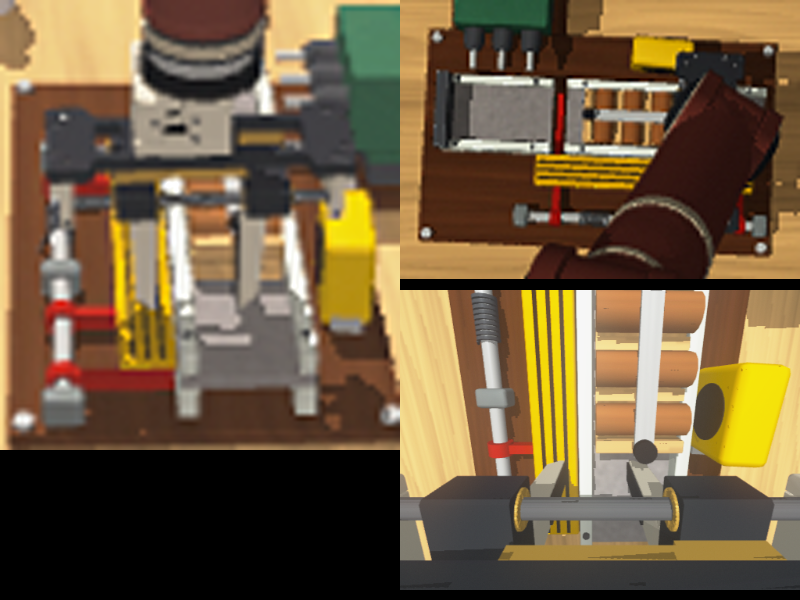

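The gate's bar is pressed, with the tip at about z 48.6 mm and the force rising. I'll press a little further to confirm it is on the stop.

move_arm:
  deltas:
    - [118,0,0.2,0.1,0]
    - [118,0,0.2,0.15,0]
    - [118,0,0.2,0.15,0]

```text
time_s: 5.42
tcp_pos: [490.1, -105.8, 65.2]
ee_rot: [2.255, 2.171, 0.015]
wrist_force: [4.0, 1.4, 25.8]
opening: 49.8
```

move_arm:
  deltas:
    - [118,0,0.2,0.1,0]
    - [118,0,0.2,0.15,0]
    - [118,0,0.2,0.15,0]

```text
time_s: 5.8
tcp_pos: [490.3, -105.8, 64.8]
ee_rot: [2.258, 2.173, 0.013]
wrist_force: [0.2, 1.9, 38.7]
opening: 49.9
```

The force climbs steeply at z ≈ 48, so the bar is on its stop. I'll back off to about 20 N and start pushing, in stages.

move_arm:
  deltas:
    - [118,0.2,0,-0.15,0]
    - [118,0.8,0,-0.18,0]
    - [118,1.4,0,-0.18,0]
    - [118,2.0,0,-0.18,0]
    - [118,2.6,0,-0.18,0]
    - [118,3.2,0,-0.18,0]
    - [118,3.2,0,-0.18,0]

```text
time_s: 6.68
tcp_pos: [492.2, -84.6, 65.4]
ee_rot: [2.253, 2.156, -0.0]
wrist_force: [1.1, -15.5, 20.9]
opening: 50.0
```

```bash
python3 - <<'E'
from h import *
p=np.load("p2.npy")
st=telemetry.read_state();print(w2lane(st["tcp_pos"][None],p),st["tcp_pos"][2]-17,st["wrist_force"],st["ft_torque"],st["time_s"])
im=viewer.camera("wrist")[:,:,::-1];t=viewer.camera("top")[140:232,184:316,::-1]
o=np.zeros((600,800,3),np.uint8);o[:300,:400]=cv2.resize(im,(400,300));o[:279,400:]=cv2.resize(t,(400,279),interpolation=cv2.INTER_CUBIC)
g=viewer.camera("side")[155:225,250:310,::-1];o[300:,:257]=cv2.resize(g,(257,300),interpolation=cv2.INTER_CUBIC)
cv2.imwrite("pics/c4.png",o)
E
```

```text
[[ -29.73464126 -142.45415637]] 48.39310891733716 [  1.07898078 -15.54858129  20.86777035] [-3.66237423  0.43714375  0.3514071 ] 6.675
```

View pics/c4.png

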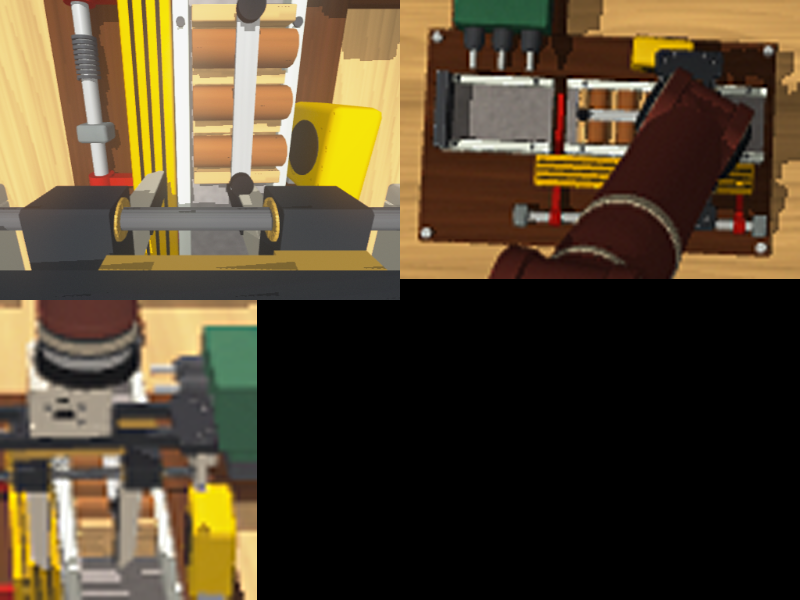

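The leaf looks sunk (dark red at (560,120) in the top view), the finger is just reaching the carrier's rear, and the arm lags about 11 mm from drag on the bar. I'll ease the pressure slightly, shift the tool a touch toward the robot, and continue.

move_arm:
  deltas:
    - [118,0.6,-0.1,-0.05,0]
    - [118,1.2,-0.2,-0.05,0]
    - [118,1.8,-0.3,-0.05,0]
    - [118,2.4,-0.4,-0.05,0]
    - [118,3.0,-0.4,-0.05,0]
    - [118,3.6,-0.4,-0.05,0]

```text
time_s: 7.58
tcp_pos: [490.7, -48.2, 65.5]
ee_rot: [2.254, 2.154, 0.003]
wrist_force: [2.7, -15.7, 18.4]
opening: 49.7
```

move_arm:
  deltas:
    - [118,0.6,0,0,0]
    - [118,1.2,0,0,0]
    - [118,1.8,0,0,0]
    - [118,2.4,0,0,0]
    - [118,3.0,0,0,0]

```text
time_s: 8.2
tcp_pos: [491.9, -18.3, 65.6]
ee_rot: [2.255, 2.154, 0.003]
wrist_force: [2.0, -17.0, 18.1]
opening: 49.6
```

```bash
python3 - <<'E'
from h import *
p=np.load("p2.npy")
st=telemetry.read_state();print(w2lane(st["tcp_pos"][None],p),st["tcp_pos"][2]-17,st["wrist_force"],st["ft_torque"],st["time_s"])
t=viewer.camera("top")[140:232,184:316,::-1]
cv2.imwrite("pics/c5.png",cv2.resize(t,None,fx=5,fy=5,interpolation=cv2.INTER_CUBIC))
E
```

```text
[[-32.48281165 -76.25107316]] 48.55287919819537 [  2.04084946 -16.98607791  18.07309059] [-3.97526463  0.03298025  0.18594376] 8.2
```

View pics/c5.png

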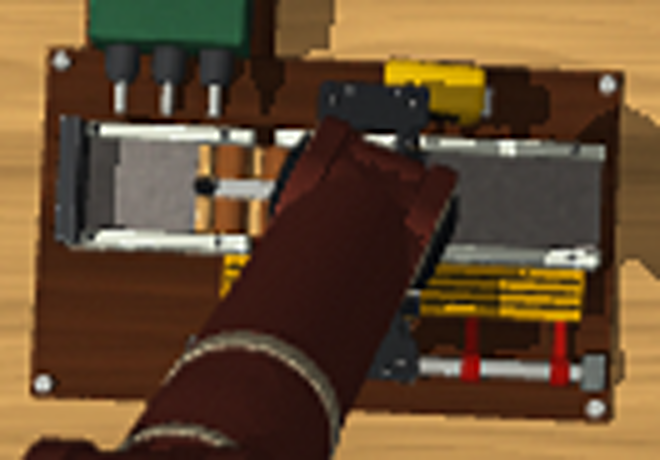

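The carrier's front is past the gate slot with no rise in force. Continuing.

move_arm:
  deltas:
    - [118,0.6,-0.1,0,0]
    - [118,1.2,-0.2,0,0]
    - [118,1.8,-0.3,0,0]
    - [118,2.4,-0.3,0,0]
    - [118,3.0,-0.3,0,0]
    - [118,3.6,-0.3,0,0]
    - [118,4.2,-0.3,0,0]
    - [118,4.8,-0.3,0,0]
    - [118,5.4,-0.3,0,0]
    - [118,6.0,-0.3,0,0]
    - [118,6.6,-0.3,0,0]

```text
time_s: 9.62
tcp_pos: [492.5, 47.6, 65.6]
ee_rot: [2.256, 2.152, 0.006]
wrist_force: [4.3, -18.7, 20.3]
opening: 49.9
```

```bash
python3 - <<'E'
from h import *
p=np.load("p2.npy")
st=telemetry.read_state();print(w2lane(st["tcp_pos"][None],p),st["tcp_pos"][2]-17,st["wrist_force"],st["ft_torque"],st["time_s"])
E
```

```text
[[-34.45916101 -10.40091383]] 48.58356038083663 [  4.31421963 -18.73528228  20.2796143 ] [-4.27199527 -0.316335    0.13409615] 9.625
```

move_arm:
  deltas:
    - [118,0.4,0,0,0]
    - [118,0.8,0,0,0]
    - [118,1.2,0,0,0]
    - [118,1.4,0,0,0]
    - [118,1.4,0,0,0]

```text
time_s: 10.25
tcp_pos: [492.8, 60.1, 65.6]
ee_rot: [2.257, 2.15, 0.004]
wrist_force: [3.2, -19.2, 19.8]
opening: 49.6
```

move_arm:
  deltas:
    - [118,0.2,0,0,0]
    - [118,0.4,0,0,0]
    - [118,0.4,0,0,0]

```text
time_s: 10.62
tcp_pos: [492.8, 60.4, 65.6]
ee_rot: [2.261, 2.142, -0.0]
wrist_force: [2.6, -26.4, 20.2]
opening: 49.8
```

The carrier is home: motion stopped at TCP y ≈ 2 and the push force rose. I'll back the finger away from the gate leaf with the bar still held, then lift.

move_arm:
  deltas:
    - [118,-0.8,0,0,0]
    - [118,-1.6,0,0,0]
    - [118,-2.4,0,0,0]
    - [118,-3.2,0,0,0]
    - [118,-4.0,0,0,0]
    - [118,-4.8,0,0,0]
    - [118,-5.6,0,0,0]
    - [118,-6.4,0,0,0]
    - [118,-6.4,0,0,0]

```text
time_s: 11.75
tcp_pos: [485.9, 23.6, 65.0]
ee_rot: [-2.253, -2.177, -0.022]
wrist_force: [-0.2, 16.6, 28.3]
opening: 50.1
```

```bash
python3 - <<'E'
from h import *
p=np.load("p2.npy")
st=telemetry.read_state();print(w2lane(st["tcp_pos"][None],p),st["tcp_pos"][2]-17,st["wrist_force"],st["time_s"])
c=viewer.camera_params("wrist");im=viewer.camera("wrist");W=wristW(st,c["mount"])
im=cv2.resize(im[:,:,::-1],None,fx=1.5,fy=1.5,interpolation=cv2.INTER_CUBIC)
for q in proj(lane2w([(-30,12,75),(30,12,75),(-32,8,61),(-32,-8,61)],p),c["intrinsics"],W): cv2.circle(im,tuple(int(v) for v in (q+.5)*1.5),2,(255,0,255),-1)
cv2.imwrite("pics/w6.png",im)
E
```

```text
[[-40.11897644 -34.60282116]] 48.03208072178586 [-0.19179201 16.62845515 28.33360915] 11.75
```

View pics/w6.png

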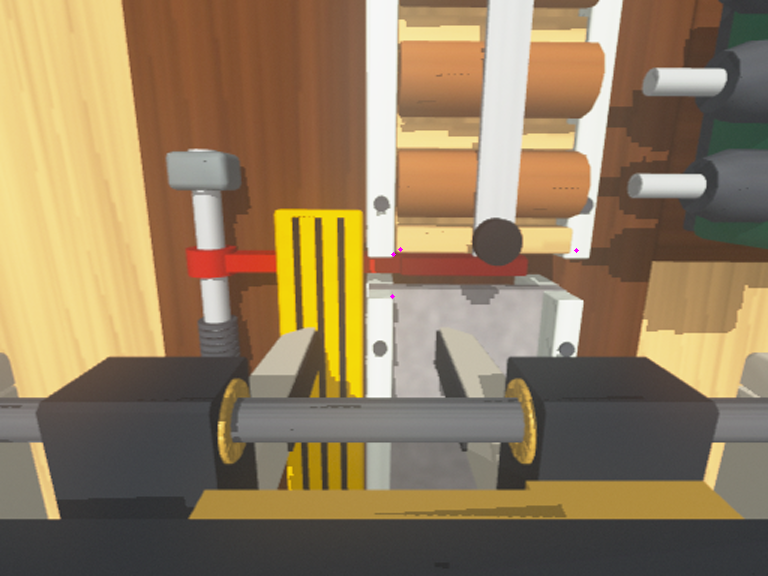

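The leaf is sunk (red strip at row 265, below the rails), the carrier's rear edge is past it at row 252, matching the expected home position, and the fingers are clear. Now lift to let the bar up.

move_arm:
  deltas:
    - [118,-0.5,0,-0.3,0]
    - [118,-0.5,0,-0.8,0]
    - [118,-0.5,0,-1.3,0]
    - [118,-0.5,0,-1.8,0]
    - [118,-0.5,0,-2.5,0]
    - [118,-0.5,0,-4,0]
    - [118,-0.5,0,-7,0]
    - [118,-0.5,0,-12,0]
    - [118,-2,0,-16,0]
    - [118,-4,0,-18,0]
    - [118,-4,0,-18,0]

```text
time_s: 13.18
tcp_pos: [482.6, -28.6, 244.2]
ee_rot: [2.264, 2.171, 0.006]
wrist_force: [-0.8, 0.7, -0.1]
opening: 49.9
```

```bash
python3 - <<'E'
from h import *
p=np.load("p2.npy")
st=telemetry.read_state();print(w2lane(st["tcp_pos"][None],p),st["tcp_pos"][2]-17,st["wrist_force"],st["time_s"])
c=viewer.camera_params("wrist");im=viewer.camera("wrist");W=wristW(st,c["mount"])
im=cv2.resize(im[:,:,::-1],None,fx=1.5,fy=1.5,interpolation=cv2.INTER_CUBIC)
for q in proj(lane2w([(-30,12,75),(30,12,75),(-30,122,75),(30,122,75),(-32,8,61),(-32,-8,61)],p),c["intrinsics"],W): cv2.circle(im,tuple(int(v) for v in (q+.5)*1.5),2,(255,0,255),-1)
cv2.imwrite("pics/w7.png",im)
E
```

```text
[[-41.44359192 -86.93950787]] 227.21835527258727 [-0.84236872  0.74221857 -0.06739017] 13.175
```

View pics/w7.png

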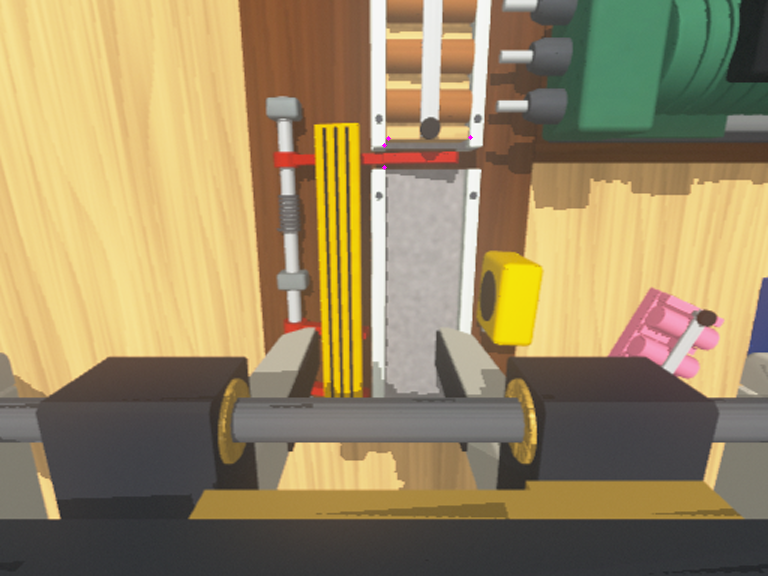

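The red leaf is up behind the carrier (row 157) and the bar is released. One last view from above the stop to check that the front is home and the gate is fully up.

move_arm:
  deltas:
    - [118,5,0.3,-2,0]
    - [118,10,0.5,-2,0]
    - [118,13,0.5,-2,0]
    - [118,13,0.5,-2,0]

```text
time_s: 13.72
tcp_pos: [490.2, 107.2, 260.1]
ee_rot: [-2.253, -2.185, 0.004]
wrist_force: [0.9, 0.2, -0.2]
opening: 50.1
```

```bash
python3 - <<'E'
from h import *
p=np.load("p2.npy")
st=telemetry.read_state();im=viewer.camera("wrist")[:,:,::-1]
side=viewer.camera("side")[150:250,225:325,::-1]
o=np.zeros((600,800,3),np.uint8)
o[:,:400]=cv2.resize(im[0:300,170:370],(400,600),interpolation=cv2.INTER_CUBIC);o[:400,400:]=cv2.resize(side,(400,400),interpolation=cv2.INTER_CUBIC)
cv2.imwrite("pics/c8.png",o);print(st["wrist_force"],st["time_s"])
E
```

```text
[ 0.85835241  0.16740678 -0.22486196] 13.725
```

View pics/c8.png

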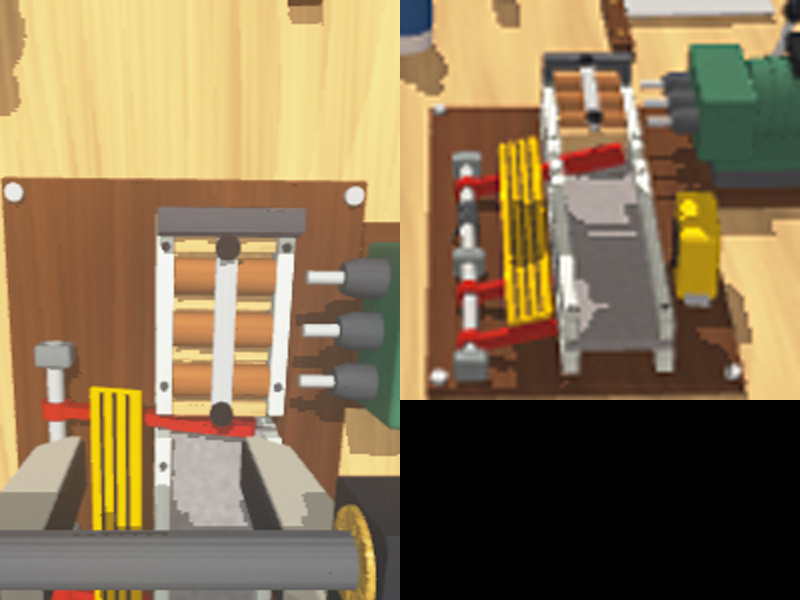

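The carrier's front block meets the stop at row 237 with no visible gap. The leaf stands up sloping behind it, visible in both views, and the robot is touching nothing.

```bash
python3 -c "
from workcell import job
print(job.sign_off())"
```

```text
the job is handed in; nothing more can be done
None
```

The job is done and handed in at about 13.7 s of the 38 s allowed; no verdict was reported. I pressed the yellow bar to its stop with one finger and pushed the carrier over the sunk gate to the end stop with the other. I then drew the finger back clear of the leaf and let the bar up.

**What the last checks showed**
- **Carrier:** it stopped moving when pushed 4 mm further, with the push force rising from 19 to 26 N. The last picture shows no gap at the end stop.
- **Gate:** the push force changed little as the carrier passed over the gate (15.5 to 18.7 N), so I saw no sign of rubbing. Both the wrist and side views show the red leaf raised behind the carrier. I judged "fully up" by eye and did not measure the hinge angle.
- **Robot:** the wrist force was back to about zero, with nothing touched.
- **Other things on the bench:** I did not measure their positions again. Nothing in the pictures looked moved.

**What disagreed**
- **Lane position:** the top camera and the wrist camera differed by about 3 mm across the lane. I used the wrist camera's value, which still left about 1–2 mm of error along the lane.
- **Pressing force:** it reached 39 N on the fingertip while I was finding the bar's stop. I eased it to about 20 N for the push; it was 28 N while drawing back.

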